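# Push the square tube home in the tacking jig

## Task

The flat steel jig has two lanes; one holds a square tube, the other a round pipe. Take the sliding stop of the lane with the square tube by its black knob and slide it along the lane so that it pushes the tube fully home against the end block; leave the stop up against the tube and let go. Leave the sliding stop of the other lane where it is.

Things in the scene. Friction and masses are not known exactly. Their poses are not given: they have to be found in the camera images.
- jig: Steel jig plate fixed on the table, 250 x 360 x 12 mm. Origin on the table surface, z up; plate spans x +-125, y -190 to +170 mm. Two lanes along its y, centred at x = -70 (near lane) and +70 mm (far lane), between guide bars 44 mm apart, tops 32 mm above the table. At the -y end each lane has a dark end block 60 mm high, inner face at y = -160 mm.
- square_tube: Steel square tube 40 x 40 x 120 mm, 0.3 to 0.55 kg, loose in one lane, length (its y) along the lane, 20 to 50 mm short of the end block, the lane's stop at its other end. Origin: centre of its underside, 12 mm above the table, z up; home at jig y = -100 mm. The other lane holds a round pipe, 34 mm diameter, 120 mm long.
- stop_near_knob (a point): Centre of the round black knob of the near lane's stop: 34 mm across, 68 to 100 mm above the table, point at 84. Steel block below: 50 mm along the lane, up to 54 mm high; pushing face 25 mm from the point towards the end block (jig -y). Slides only along jig y, +100 to -50 mm, needs 2 N (5 N with tube), stays put. Against the homed tube: jig y = -15 mm. Axes as jig.
- stop_far_knob (a point): The same point on the identical stop of the far lane (jig x = +70 mm): same knob, block, travel and directions.
Not all that is in view belongs to the job. Leave any blue or turquoise look-alike of the square_tube alone.

How it is judged:
At the end, for the whole second after the job is handed in: The square tube lies flat in its lane, at rest, with its end within 10 mm of the end block, and the sliding stop of that lane stands within 10 mm of its place against the homed tube (knob at jig y = -15 mm) (y of square_tube in the frame of jig below -0.09 m and angle between square_tube's own z axis and vertical below 0.17 rad and linear speed of square_tube below 0.02 m/s and ((x of square_tube in the frame of jig between -0.085 and -0.055 m and y of stop_near_knob in the frame of jig below -0.005 m) or (x of square_tube in the frame of jig between 0.055 and 0.085 m and y of stop_far_knob in the frame of jig below -0.005 m))); the robot touches nothing.
It fails at once if the sliding stop of the lane without the square tube is moved by more than 15 mm ((x of square_tube in the frame of jig below 0 m and distance of stop_far_knob from where it was at the start of the episode above 0.015 m) or (x of square_tube in the frame of jig above 0 m and distance of stop_near_knob from where it was at the start of the episode above 0.015 m)).
It also fails if it takes over 32 s, if anything falls off the work surface, if the arm or the gripper's body presses on something with over 40 N, if the wrist force passes 120 N, or if a joint passes its speed limit or range.

## Robot

A 6-joint arm with a two-finger parallel gripper is mounted at the origin on the work surface. World frame = base frame: x ahead of the robot, y to its left, z up, the work surface at z = 0. Lengths are in m, angles in rad, forces in N, time in s.
With the tool pointing down it reaches from about 0.3 to 0.85 m from the base axis. Payload 5.4 kg.
Tool frame: the origin (TCP) lies on the front face of the gripper's body, between the roots of the fingers; the fingertips stand 73 mm ahead of it and the grasp point (between the pads) lies 54 mm ahead of it; z points along the fingers, y is the line along which they close (so a half turn about z gives the same grasp; the last joint's range is limited). The gripper opens to 85 mm and grips with 20 to 120 N. Pads are 22 mm wide; open, the fingers measure 114 mm over their backs; the gripper's body (76 mm by 85 mm) begins 54 mm behind the grasp point. The pads swing forward as they close: fully open they stand 13 mm farther back than shut.
Start: joints at [0.976, 0.158, 1.597, -0, 1.386, -0.21], TCP at [0.216, 0.533, 0.304] pointing down, gripper open.
Joint ranges: [-2.91, 2.91], [-0.94, 2.29], [0.18, 2.7], [-1.29, 4.43], [0.17, 2.64], [-3, 3]. Speed limits (rad/s): [2.57, 2.57, 3.14, 3.14, 3.14, 3.14].

## Interface

Orientations are given as [roll, pitch, yaw] about the fixed x, y, z axes, in that order (R = Rz(yaw) Ry(pitch) Rx(roll)).
In Python, from plant import * gives the robot as it stands. The module is installed in compiled form; this text tells all that it offers.
- The arm moves only by the tool send_rows, never from a script. Its argument "increments" is a list of rows, each an object with "twist": the turn, a rotation vector about the world's x, y, z in rad, a list of three; "dp": the shift along the world's x, y, z in mm, a list of three; "fingers": the finger opening in mm, from 0 to 85.4. In form: [{"twist": [rx, ry, rz], "dp": [tx, ty, tz], "fingers": fingers}, ...]. A call has exactly 5 rows; each row shifts and turns the commanded pose from where the row before left it; what a row does not reach is not made up. A row lasts 1/12 s, in which the tool goes at most 41.7 mm and 7.16 degrees, less where a joint would pass 70% of its speed; a pose out of reach is approached as far as the arm can. A call is refused whole if a number of a shift passes 41.7 or a number of a turn 0.125, either way. A call with a gripper value outside its range is refused whole. The fingers move at their own pace and stop on an object; "grip_force" is the grip in N (left out, the last holds). Time passes only in rows, so rows that do not move let the fingers close, or fill a call up. It gives the time, the measured TCP pose, the force, the opening and the grip force at its end, in the units of the state.
- get_obs(): the state, without advancing time (a new reading comes with each control period).
- snapshot(name): name is "side" or "top"; returns a dict with "frame" (480x640x3 uint8, red, green, blue), "range_z" (480x640 float32, m along the optical axis (not along the pixel's ray), 0 where there is no reading), "mtx" (3x3 intrinsics, pixels), "R" (3x3) and "t" (3): a world point X has camera coordinates R X + t. Camera axes: x right, y down, z forward; pixel columns grow to the right and rows downward; lengths in m; the calibration is good to about 2 mm. A picture is of the moment at which its call begins.
- sign_off(): hands the job in; it is judged then, once.
Trained networks look in a picture, given as the dict that the camera call returned (one of the last four; its "shot" number tells which), for a name from the list of things; names that differ only in an ending like _2 or _b are one class to them, and where a whole thing is asked for, a point or a joint stands for the part that bears it (a point fixed in the world has none). Each returns a list of dicts, best first, with "p" (0 to 1); they miss things now and then, are a little off and sometimes report something else, mostly with a low value. They report only what shows in the picture. A call takes as long as a camera call. They do not tell look-alikes from the thing itself.
- find_in(thing, picture): "centre" ([x, y, z] in m, in the coordinates of the camera as it stood for that picture, good to about 4 mm: the middle of the surface that is visible of it).
The state is a dict: "clock": time; "joint_positions": joint angles; "joint_vel": joint speeds; "effort": joint torques, N m; "ee_pos": TCP position; "ee_rot": TCP orientation; "wrist_force": force on the tool from outside, world axes, zero at the start; "wrist_torque": the same for the moment, N m; "finger_gap": finger opening in m; "finger_force": force on a finger pad.
Only numpy, scipy, OpenCV 4.12 (cv2) and the standard library are available. Lean on these libraries where they do the work, as an engineer would, in place of code of your own. Each camera call takes 0.05 s, during which the arm holds its last target. There are 200 camera calls.

## Working session

There is one attempt and no reset: what is moved stays moved. The work goes in short steps, Python scripts to look and compute and a tool call to move; the robot and the scene stay as the last step left them, time stands still between calls to the robot, and variables do not carry over. Pictures are saved under pics/ and viewed, at most 10 in all, crops included, and the job is handed in when it is done.

Besides the shell and the picture viewer there is one more tool, called after "Call:" as name(argument=value, ...), one argument or row to a line, values as JSON. send_rows: Moves the arm, as the interface text tells. Its arguments: {"type":"object","properties":{"increments":{"type":"array"},"grip_force":{"type":"number"}},"required":["increments"]}

```bash
mkdir -p pics; cat > h.py <<'E'
from plant import *
import numpy as np, cv2
def world(s,c): return s["R"].T@(np.asarray(c)-s["t"])
def cloud(s):
    z=s["range_z"]; v,u=np.indices(z.shape); K=s["mtx"]
    P=np.stack([(u-K[0,2])*z/K[0,0],(v-K[1,2])*z/K[1,1],z],-1)
    W=(P-s["t"])@s["R"]; W[z==0]=np.nan; return W
def pix(s,X):
    c=s["R"]@np.asarray(X)+s["t"]; p=s["mtx"]@c; return p[:2]/p[2]
E
python3 - <<'E'
from h import *
o=get_obs(); print(o["clock"],o["ee_pos"],o["ee_rot"],o["finger_gap"])
for n in ["top","side"]:
    s=snapshot(n); cv2.imwrite(f"pics/{n}0.png",s["frame"][...,::-1])
    np.savez(f"{n}0.npz",**{k:s[k] for k in["frame","range_z","mtx","R","t"]})
    for t in["jig","square_tube","stop_near_knob","stop_far_knob"]:
        for d in find_in(t,s)[:4]:
            w=world(s,d["centre"]); print(n,t,round(d["p"],2),w.round(3),pix(s,w).round())
E
```

```text
0.0 [0.2155893  0.53254188 0.30288254] [-3.13967540e+00 -3.82046552e-04  2.75680779e+00] 0.08576861900393928
top jig 0.81 [0.58  0.097 0.016] [267. 182.]
top square_tube 0.87 [0.52  0.003 0.05 ] [318. 213.]
top square_tube 0.78 [ 0.337 -0.18   0.042] [421. 321.]
top square_tube 0.58 [0.327 0.114 0.036] [253. 323.]
top stop_near_knob 0.81 [0.488 0.148 0.052] [235. 230.]
top stop_far_knob 0.59 [0.622 0.165 0.058] [226. 153.]
side jig 0.67 [0.568 0.077 0.013] [319. 229.]
side square_tube 0.76 [0.521 0.004 0.049] [327. 251.]
side square_tube 0.66 [0.32  0.102 0.039] [195. 280.]
side square_tube 0.55 [ 0.328 -0.194  0.042] [318. 406.]
side stop_near_knob 0.7 [0.487 0.139 0.053] [262. 215.]
```

View pics/top0.png

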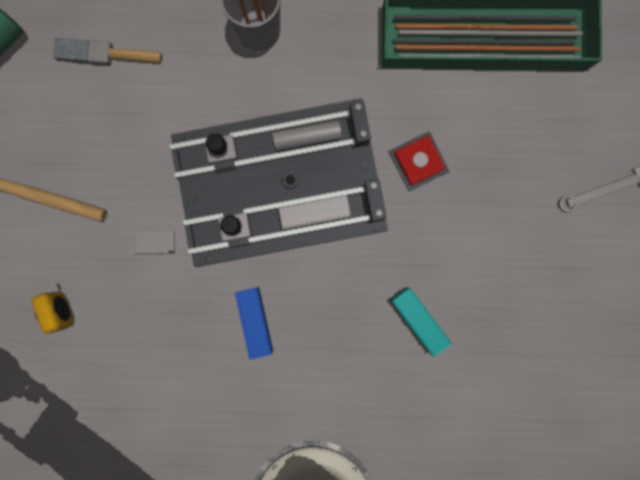

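View pics/side0.png

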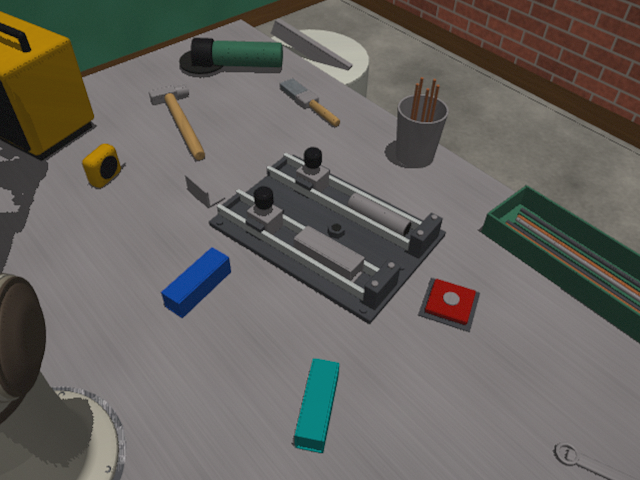

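The near lane (lower in the top view) holds the flat-topped bar at (315,212), and its stop knob is at (231,225). The far lane holds a shaded cylinder at (308,136), with its knob at (216,145). The blue bar (253,323) and turquoise bar (420,321) are look-alikes lying off the jig. A thin upright plate stands at (155,243), so I'll measure it along with an enlarged crop.

```bash
python3 - <<'E'
from h import *
s=dict(np.load("top0.npz")); W=cloud(s)
cv2.imwrite("pics/crop.png",cv2.resize(s["frame"][90:275,120:395,::-1],None,fx=2.9,fy=2.9,interpolation=cv2.INTER_CUBIC)[:600,:800])
def reg(n,u0,u1,v0,v1,zl,zh):
    p=W[v0:v1,u0:u1].reshape(-1,3); p=p[(p[:,2]>zl)&(p[:,2]<zh)]
    if len(p)<3: print(n,len(p)); return
    print(n,len(p),"mean",p.mean(0).round(4),"mid",((p.min(0)+p.max(0))/2).round(4),"ext",np.ptp(p,0).round(3),"zmax",p[:,2].max().round(3)); return p
reg("knobN",210,255,205,250,.09,.11); reg("knobF",195,240,125,170,.09,.11)
a=reg("tube",270,358,190,232,.045,.056); reg("pipe",265,350,115,155,.036,.05)
b=reg("blocks",340,395,90,225,.054,.066)
reg("plate",130,182,225,260,.01,.2)
def rect(p):
    r=cv2.minAreaRect((p[:,:2]*1000).astype(np.float32)); print(r)
rect(a)
for v0,v1 in((95,150),(170,225)):
    p=reg("blk",340,395,v0,v1,.054,.066); rect(p)
# guide bars & plate edges
p=W[90:275,165:395].reshape(-1,3); rect(p[(p[:,2]>.006)&(p[:,2]<.07)])
E
```

```text
knobN 327 mean [0.4934 0.1473 0.0986] mid [0.4933 0.1484 0.0967] ext [0.032 0.033 0.013] zmax 0.103
knobF 325 mean [0.6295 0.1754 0.0983] mid [0.6301 0.1759 0.0972] ext [0.032 0.033 0.014] zmax 0.104
tube 1581 mean [0.5226 0.0093 0.0518] mid [0.5225 0.0092 0.0511] ext [0.062 0.124 0.01 ] zmax 0.056
pipe 1124 mean [0.6607 0.0249 0.0428] mid [0.6666 0.0252 0.0429] ext [0.06  0.121 0.014] zmax 0.05
blocks 1177 mean [ 0.6107 -0.0815  0.0598] mid [ 0.6133 -0.0744  0.06  ] ext [0.207 0.079 0.012] zmax 0.066
plate 134 mean [0.4476 0.2978 0.0377] mid [0.4471 0.3007 0.0273] ext [0.007 0.07  0.033] zmax 0.044
((522.8993530273438, 9.22259521484375), (40.36351776123047, 119.9802474975586), 11.642641067504883)
blk 574 mean [ 0.6809 -0.0675  0.0598] mid [ 0.6813 -0.0678  0.06  ] ext [0.071 0.037 0.012] zmax 0.066
((681.7266845703125, -67.6699447631836), (70.34405517578125, 25.32410430908203), 11.357292175292969)
blk 603 mean [ 0.544  -0.0948  0.0598] mid [ 0.5456 -0.0744  0.06  ] ext [0.072 0.079 0.012] zmax 0.066
((539.6138916015625, -71.23229217529297), (70.24061584472656, 76.95277404785156), 11.840591430664062)
((578.933837890625, 84.51985168457031), (250.69448852539062, 437.9112548828125), 11.747838020324707)
```

View pics/crop.png

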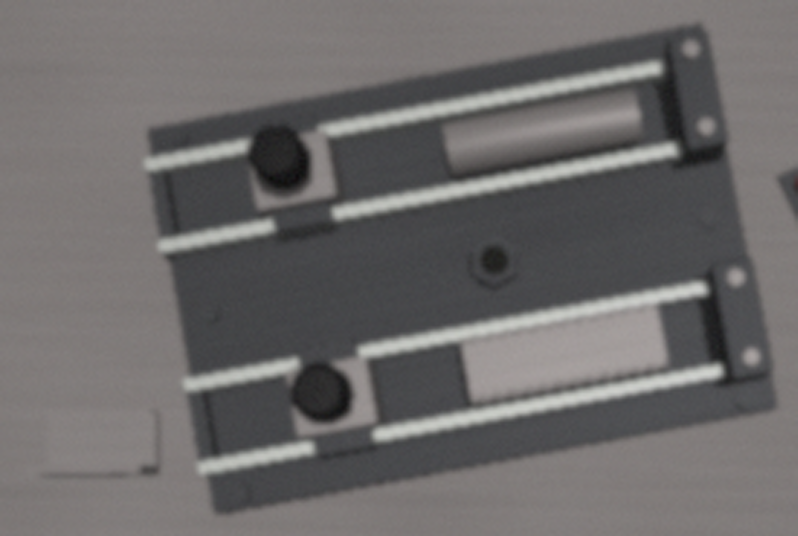

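The crop confirms the choice. The near lane holds a flat-topped bar 40 x 120 mm with its top at 52 mm, which fits the square tube. The far lane's part is a cylinder.

- **Knob:** (0.493, 0.147), jig y about +76 mm, so it has to travel about 91 mm along (0.203, -0.979).
- **Grasp:** fingers closing along the lane, so turn +0.588 rad about z.

Next I'll go above the knob.

Call:
send_rows(
  increments=[
    {"twist":[0,0,0.039],"dp":[18.5,-25.7,-6.5],"fingers":85},
    {"twist":[0,0,0.039],"dp":[18.5,-25.7,-6.5],"fingers":85},
    {"twist":[0,0,0.039],"dp":[18.5,-25.7,-6.5],"fingers":85},
    {"twist":[0,0,0.039],"dp":[18.5,-25.7,-6.5],"fingers":85},
    {"twist":[0,0,0.039],"dp":[18.5,-25.7,-6.5],"fingers":85},
  ],
  grip_force=40,
)

```text
clock: 0.92
ee_pos: [0.3089, 0.4033, 0.2713]
ee_rot: [3.141, 0.0, 2.954]
wrist_force: [0.5, -0.1, -0.2]
finger_gap: 0.0852
finger_force: 0.0
```

Call:
send_rows(
  increments=[
    {"twist":[0,0,0.039],"dp":[18.5,-25.7,-6.5],"fingers":85},
    {"twist":[0,0,0.039],"dp":[18.5,-25.7,-6.5],"fingers":85},
    {"twist":[0,0,0.039],"dp":[18.5,-25.7,-6.5],"fingers":85},
    {"twist":[0,0,0.039],"dp":[18.5,-25.7,-6.5],"fingers":85},
    {"twist":[0,0,0.039],"dp":[18.5,-25.7,-6.5],"fingers":85},
  ],
)

```text
clock: 1.33
ee_pos: [0.4016, 0.2746, 0.2388]
ee_rot: [3.141, 0.001, -3.134]
wrist_force: [1.3, 0.4, 0.8]
finger_gap: 0.0851
finger_force: 0.0
```

Call:
send_rows(
  increments=[
    {"twist":[0,0,0.039],"dp":[18.5,-25.7,-6.5],"fingers":85},
    {"twist":[0,0,0.039],"dp":[18.5,-25.7,-6.5],"fingers":85},
    {"twist":[0,0,0.039],"dp":[18.5,-25.7,-6.5],"fingers":85},
    {"twist":[0,0,0.042],"dp":[18.5,-25.4,-6.5],"fingers":85},
    {"twist":[0,0,0],"dp":[0,0,0],"fingers":85},
  ],
)

```text
clock: 1.75
ee_pos: [0.4771, 0.1695, 0.2121]
ee_rot: [-3.14, 0.0, -2.98]
wrist_force: [-0.2, 0.2, 0.5]
finger_gap: 0.0851
finger_force: 0.0
```

Call:
send_rows(
  increments=[
    {"twist":[0,0,0.042],"dp":[16,-22,0],"fingers":85},
    {"twist":[0,0,0],"dp":[0,0,0],"fingers":85},
    {"twist":[0,0,0],"dp":[0,0,-10],"fingers":85},
    {"twist":[0,0,0],"dp":[0,0,0],"fingers":85},
    {"twist":[0,0,0],"dp":[0,0,0],"fingers":85},
  ],
)

```text
clock: 2.17
ee_pos: [0.4896, 0.1522, 0.2018]
ee_rot: [3.141, -0.002, -2.935]
wrist_force: [0.6, 0.5, 0.6]
finger_gap: 0.0848
finger_force: 0.0
```

```bash
python3 - <<'E'
from h import *
o=get_obs(); print(o["ee_pos"],o["ee_rot"])
s=snapshot("side"); f=s["frame"].copy()
print(pix(s,[.4934,.1473,.084]))
cv2.imwrite("pics/s1.png",cv2.resize(f[100:350,150:450,::-1],None,fx=2.4,fy=2.4))
for t in["stop_near_knob"]:
    for d in find_in(t,s)[:3]:
        w=world(s,d["centre"]); print(round(d["p"],2),w.round(4))
E
```

```text
[0.48960843 0.15219784 0.20180815] [ 3.14098070e+00 -2.44562177e-03 -2.93486172e+00]
[261.31348527 197.82719279]
0.59 [0.4888 0.1342 0.0528]
```

View pics/s1.png

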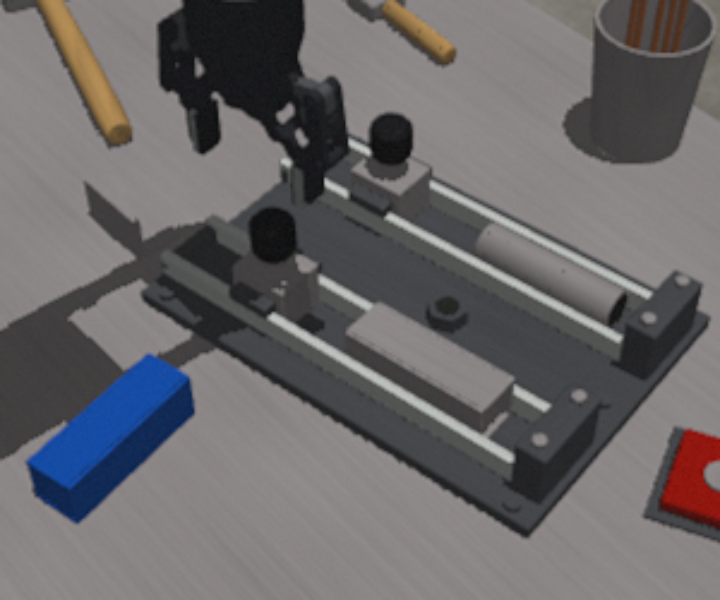

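In the crop the knob sits at (272,235) and the projection of my estimate at (267,235), so they agree within about 2 source pixels. The fingers straddle the knob along the lane. I'll correct the small residual, go down and close.

Call:
send_rows(
  increments=[
    {"twist":[0,0,0],"dp":[4,-5,0],"fingers":85},
    {"twist":[0,0,0],"dp":[0,0,-25],"fingers":85},
    {"twist":[0,0,0],"dp":[0,0,-25],"fingers":85},
    {"twist":[0,0,0],"dp":[0,0,-16],"fingers":85},
    {"twist":[0,0,0],"dp":[0,0,0],"fingers":85},
  ],
)

```text
clock: 2.68
ee_pos: [0.4925, 0.1463, 0.1335]
ee_rot: [3.141, -0.007, -2.935]
wrist_force: [-1.5, -0.5, -1.8]
finger_gap: 0.085
finger_force: 0.0
```

Call:
send_rows(
  increments=[
    {"twist":[0,0,0],"dp":[0,0,0],"fingers":60},
    {"twist":[0,0,0],"dp":[0,0,0],"fingers":25},
    {"twist":[0,0,0],"dp":[0,0,0],"fingers":25},
    {"twist":[0,0,0],"dp":[0,0,0],"fingers":25},
    {"twist":[0,0,0],"dp":[0,0,0],"fingers":25},
  ],
)

```text
clock: 3.1
ee_pos: [0.4958, 0.1466, 0.1385]
ee_rot: [-3.141, 0.002, -2.935]
wrist_force: [-1.2, -0.6, 4.2]
finger_gap: 0.0328
finger_force: 39.4
```

The grip is on the knob at a 33 mm gap and 39 N. Sliding it along the lane now.

Call:
send_rows(
  increments=[
    {"twist":[0,0,0],"dp":[2,-10,0],"fingers":25},
    {"twist":[0,0,0],"dp":[3,-14.5,0],"fingers":25},
    {"twist":[0,0,0],"dp":[3,-14.5,0],"fingers":25},
    {"twist":[0,0,0],"dp":[3,-14.5,0],"fingers":25},
    {"twist":[0,0,0],"dp":[2,-10,0],"fingers":25},
  ],
)

```text
clock: 3.52
ee_pos: [0.509, 0.0827, 0.1385]
ee_rot: [3.14, 0.003, -2.936]
wrist_force: [-0.8, 6.3, 4.5]
finger_gap: 0.0326
finger_force: 40.3
```

Call:
send_rows(
  increments=[
    {"twist":[0,0,0],"dp":[2,-8,0],"fingers":25},
    {"twist":[0,0,0],"dp":[1,-6,0],"fingers":25},
    {"twist":[0,0,0],"dp":[1,-5,0],"fingers":25},
    {"twist":[0,0,0],"dp":[0,0,0],"fingers":25},
    {"twist":[0,0,0],"dp":[0,0,0],"fingers":25},
  ],
)

```text
clock: 3.93
ee_pos: [0.513, 0.0636, 0.1385]
ee_rot: [-3.141, 0.003, -2.936]
wrist_force: [-0.5, -0.3, 4.8]
finger_gap: 0.033
finger_force: 40.3
```

Travel so far is 85 mm with no reaction from the end block. Pushing gently until contact.

Call:
send_rows(
  increments=[
    {"twist":[0,0,0],"dp":[0.6,-3,0],"fingers":25},
    {"twist":[0,0,0],"dp":[0.6,-3,0],"fingers":25},
    {"twist":[0,0,0],"dp":[0,0,0],"fingers":25},
    {"twist":[0,0,0],"dp":[0,0,0],"fingers":25},
    {"twist":[0,0,0],"dp":[0,0,0],"fingers":25},
  ],
)

```text
clock: 4.35
ee_pos: [0.5141, 0.0584, 0.1385]
ee_rot: [3.141, 0.003, -2.935]
wrist_force: [-1.6, 2.9, 4.9]
finger_gap: 0.0323
finger_force: 40.3
```

Call:
send_rows(
  increments=[
    {"twist":[0,0,0],"dp":[0.4,-2,0],"fingers":25},
    {"twist":[0,0,0],"dp":[0,0,0],"fingers":25},
    {"twist":[0,0,0],"dp":[0,0,0],"fingers":25},
    {"twist":[0,0,0],"dp":[0,0,0],"fingers":25},
    {"twist":[0,0,0],"dp":[0,0,0],"fingers":25},
  ],
)

```text
clock: 4.77
ee_pos: [0.5144, 0.0567, 0.1385]
ee_rot: [3.141, 0.003, -2.935]
wrist_force: [-1.2, 4.1, 6.2]
finger_gap: 0.0328
finger_force: 40.4
```

Call:
send_rows(
  increments=[
    {"twist":[0,0,0],"dp":[0.4,-2,0],"fingers":25},
    {"twist":[0,0,0],"dp":[0,0,0],"fingers":25},
    {"twist":[0,0,0],"dp":[0,0,0],"fingers":25},
    {"twist":[0,0,0],"dp":[0,0,0],"fingers":25},
    {"twist":[0,0,0],"dp":[0,0,0],"fingers":25},
  ],
)

```text
clock: 5.18
ee_pos: [0.5145, 0.0564, 0.1385]
ee_rot: [3.137, 0.003, -2.936]
wrist_force: [-2.1, 13.1, 6.8]
finger_gap: 0.0328
finger_force: 40.7
```

```bash
python3 - <<'E'
from h import *
s=snapshot("side"); f=s["frame"]
cv2.imwrite("pics/s2.png",cv2.resize(f[150:340,220:470,::-1],None,fx=3.1,fy=3.1,interpolation=cv2.INTER_CUBIC))
E
```

```text
(no output)
```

View pics/s2.png

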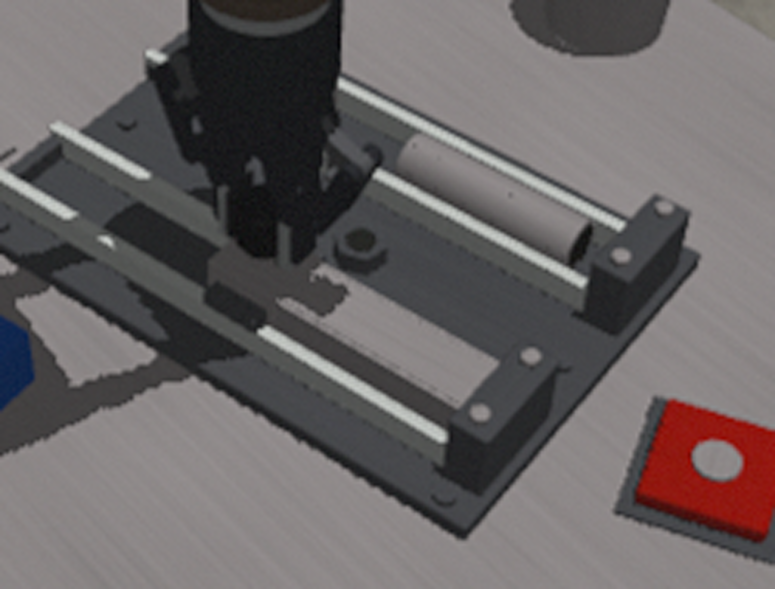

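The tube's end at (490,375) now meets the end block, and the stop block is against its other end. The force jumped to 13 N with no further motion, so the tube is home. Relaxing the push, opening and lifting.

Call:
send_rows(
  increments=[
    {"twist":[0,0,0],"dp":[-0.3,1.5,0],"fingers":25},
    {"twist":[0,0,0],"dp":[0,0,0],"fingers":85},
    {"twist":[0,0,0],"dp":[0,0,0],"fingers":85},
    {"twist":[0,0,0],"dp":[0,0,0],"fingers":85},
    {"twist":[0,0,0],"dp":[0,0,0],"fingers":85},
  ],
)

```text
clock: 5.65
ee_pos: [0.5135, 0.0551, 0.1368]
ee_rot: [-3.141, -0.0, -2.936]
wrist_force: [0.1, -1.0, -0.3]
finger_gap: 0.0791
finger_force: 0.0
```

Call:
send_rows(
  increments=[
    {"twist":[0,0,0],"dp":[0,0,0],"fingers":85},
    {"twist":[0,0,0],"dp":[0,0,15],"fingers":85},
    {"twist":[0,0,0],"dp":[0,0,30],"fingers":85},
    {"twist":[0,0,0],"dp":[0,0,30],"fingers":85},
    {"twist":[0,0,0],"dp":[0,0,30],"fingers":85},
  ],
)

```text
clock: 6.07
ee_pos: [0.5131, 0.0553, 0.2427]
ee_rot: [3.141, -0.001, -2.936]
wrist_force: [1.5, -0.3, 0.6]
finger_gap: 0.0851
finger_force: 0.0
```

Call:
send_rows(
  increments=[
    {"twist":[0,0,0],"dp":[-20,30,10],"fingers":85},
    {"twist":[0,0,0],"dp":[-20,30,10],"fingers":85},
    {"twist":[0,0,0],"dp":[-20,30,10],"fingers":85},
    {"twist":[0,0,0],"dp":[-20,30,0],"fingers":85},
    {"twist":[0,0,0],"dp":[-20,30,0],"fingers":85},
  ],
)

```text
clock: 6.48
ee_pos: [0.4129, 0.2064, 0.2728]
ee_rot: [-3.142, 0.002, -2.936]
wrist_force: [1.8, 1.1, -0.4]
finger_gap: 0.0851
finger_force: 0.0
```

```bash
python3 - <<'E'
from h import *
s=snapshot("top"); W=cloud(s)
cv2.imwrite("pics/t3.png",s["frame"][...,::-1])
d=np.array([-.203,.979]); B=np.array([.5446,-.0961]); p=W.reshape(-1,3)
q=p[:,:2]-B; y=q@d-.1727; x=q@np.array([.979,.203])-.07
def r(n,m): print(n,m.sum(),"x",x[m].mean().round(4) if m.any() else 0,"y",np.percentile(y[m],[2,50,98]).round(4) if m.any() else 0)
L=abs(x+.07)<.02
r("tube",L&(p[:,2]>.046)&(p[:,2]<.056)&(y<-.035)&(y>-.159))
r("knob",L&(p[:,2]>.09)&(p[:,2]<.106)&(y<.1))
F=abs(x-.07)<.02
r("knobF",F&(p[:,2]>.09)&(p[:,2]<.106)&(y<.13))
print(get_obs()["ee_pos"],get_obs()["clock"])
E
```

```text
tube 1626 x -0.0702 y [-0.1564 -0.0973 -0.0376]
knob 321 x -0.0704 y [-0.0304 -0.0159 -0.0006]
knobF 317 x 0.0683 y [0.0615 0.076  0.0914]
[0.40925131 0.21070529 0.27203614] 6.5333
```

View pics/t3.png

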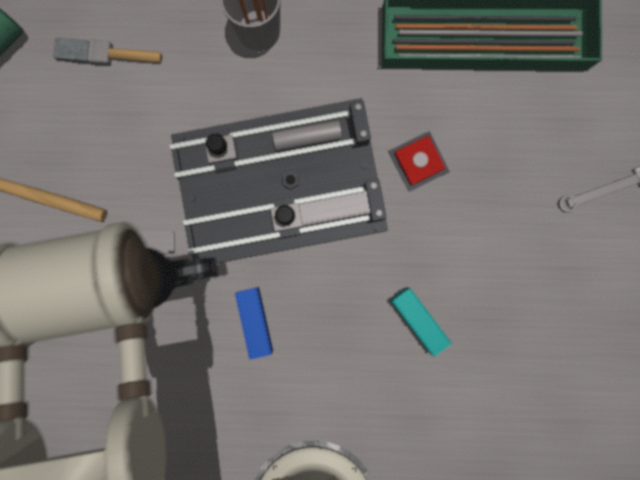

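The tube (334,208) is against the end block. The stop's knob (285,215) is up against the tube at jig y of about -16 mm. The far knob is still at (216,145), and the arm is clear.

```bash
python3 -c "
from plant import *
print(sign_off())"
```

```text
the job is handed in; nothing more can be done
None
```

I slid the near lane's stop until the square tube was home against the end block, then let go and handed the job in. The last image puts the knob at jig y of about -16 mm against a target of -15 mm, the far stop has not moved, and the run took about 6.5 s; sign-off returned no verdict.

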